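# Snap the cover onto the terminal box of the balancing stand

### The job

Close the terminal box of the balancing stand: take the loose cover plate by its handle, keep it level, and set it down on the tips of the four white standoffs so that it rests there, not yet pressed in. Let go of it, then press it down evenly until all four standoffs have clicked through and the plate lies fully home on their shoulders. Leave the other things on the cabinet top where they are.

Things in the scene. Friction and masses are not known exactly. Their poses are not given: they have to be found in the camera images.
- base: Fixed open terminal box base: grey plate 210 (x) x 170 (y) x 8 mm with four white snap standoffs at x = +-75, y = +-55 mm of its frame. Origin: centre of the underside, on the work surface; z up, x along the long side. What lies between the standoffs is lower than 30 mm. It stands left or right of the robot's centre line, yaw varies.
- standoff0 (a point): Standoff at x = +75, y = +55 mm of the base, at its shoulder; the other three are alike. Column 28 mm across to a flat shoulder 40 mm above the base's underside (this point); on it a pin 14 mm across to 53 mm height, tapering to 4 mm at its tip, 67 mm high. Two spring barbs stick out of the pin along +-x, 22 mm over all, 45 to 58 mm high.
- cover: Loose aluminium cover plate 190 (x) x 150 (y) x 5 mm, 0.32 to 0.5 kg, four through holes 18 mm across at x = +-75, y = +-55 mm of its frame (fits either way round). Origin: centre of the underside; x along the long side, z up. Starts flat on the work surface, on the other side from the base. Set on the standoffs it rests on the barbs, underside about 52 mm above the base's underside.
- cover_handle (a point): Centre of the handle bar of the cover, 34 mm above the cover's underside, over its middle. The bar is dark steel, 100 mm long along the cover's x, 14 mm wide (y), 12 mm high, on two posts at x = +-44 mm; 23 mm free space under it.
- cover_end_a (a point): Pressing place on the cover's top face at its +x end, midway between two holes (x = +72, y = 0 mm), clear of handle and standoffs. Pressing near a standoff takes 5 to 8 N, here 8 to 14 N for two; the plate goes down 12 mm past the barbs, which then spring out above it and hold it on the shoulders.
- cover_end_b (a point): The same pressing place at the -x end of the cover (x = -72, y = 0 mm).
- cover_h0 (a point): Point on the cover's underside, centre of its hole at x = +75, y = +55 mm; 40 mm above the base's underside when that standoff has clicked through.
- cover_h1 (a point): Point on the cover's underside, centre of its hole at x = -75, y = +55 mm; 40 mm above the base's underside when that standoff has clicked through.
- cover_h2 (a point): Point on the cover's underside, centre of its hole at x = -75, y = -55 mm; 40 mm above the base's underside when that standoff has clicked through.
- cover_h3 (a point): Point on the cover's underside, centre of its hole at x = +75, y = -55 mm; 40 mm above the base's underside when that standoff has clicked through.
- sleeve: bronze shaft sleeve, upright tube 48 mm across, 60 mm tall, near the robot between the box base and the cover. Bystander. Origin: centre of its underside.
- weight_a: zinc clip-on weight, C-shaped block 60 x 30 x 26 mm, between and beyond the box base and the cover. Bystander. Origin: centre of its underside.
- weight_b: the same kind of zinc clip-on weight, farther from the robot. Bystander.
- mirror: inspection mirror lying flat: disc 60 mm across with chrome stem and black handle, 210 mm long, 16 mm high, on the far side. Bystander.
- arbor: brass balancing arbor lying down: stepped shaft 160 mm long, 36 mm high, on the far side. Bystander.
- mallet: rubber mallet lying down, block head 52 x 90 x 50 mm on a wooden handle, 250 mm long in all, on the robot's right. Bystander.
- jar: closed grey jar, 64 mm across, 80 mm tall, on the robot's left. Bystander.
Things that resemble listed ones, but are neither listed nor needed, are in the scene too. Of the things like the cover, leave any that is blue; of the rest the larger one is meant.

How it is judged (in metres and radians):
On the way, in this order (a step that is already met when the one before it is completed fails the run):
1. the cover rests released on the four standoffs, its holes over their tips, none clicked through yet (horizontal distance between cover and base below 0.006 m and angle between the x axis of cover and the x axis of base, either way round below 0.08 rad and z of cover_h0 in the frame of base between 0.0435 and 0.06 m and z of cover_h1 in the frame of base between 0.0435 and 0.06 m and z of cover_h2 in the frame of base between 0.0435 and 0.06 m and z of cover_h3 in the frame of base between 0.0435 and 0.06 m and contact force between the fingers and cover below 0.2 N), for 0.3 s.
2. all four standoffs have clicked through, the cover lies on their shoulders (horizontal distance between cover and base below 0.006 m and angle between the x axis of cover and the x axis of base, either way round below 0.08 rad and z of cover_h0 in the frame of base between 0.036 and 0.0425 m and z of cover_h1 in the frame of base between 0.036 and 0.0425 m and z of cover_h2 in the frame of base between 0.036 and 0.0425 m and z of cover_h3 in the frame of base between 0.036 and 0.0425 m), for 0.2 s.
At the end, for the whole second after the job is handed in: The cover lies at rest on all four shoulders: each of its four hole points 36 to 42.5 mm above the base's underside, its centre within 6 mm of the base's centre, and lined up with it within 0.08 rad; the robot has let go of it (all of step 2 and contact force between the fingers and cover below 0.2 N and linear speed of cover below 0.01 m/s); the robot touches nothing.
It fails at once if the cover is tipped more than 0.3 rad from level (angle between cover's own z axis and vertical above 0.3 rad).
It fails at once if another thing on the cabinet top is moved more than 30 mm (distance of any of sleeve, weight_a, weight_b, mirror, arbor, mallet, jar from where it was at the start of the episode above 0.03 m).
It also fails if it takes over 72 s, if anything falls off the work surface, if the arm or the gripper's body presses on something with over 40 N, if the wrist force passes 120 N, or if a joint passes its speed limit or range.

### The arm

A 6-joint arm with a two-finger parallel gripper is mounted at the origin on the work surface. World frame = base frame: x ahead of the robot, y to its left, z up, the work surface at z = 0. Lengths are in m, angles in degrees, forces in N, time in s.
With the tool pointing down it reaches from about 0.425 to 0.95 m from the base axis. Payload 3.5 kg.
Tool frame: the origin (TCP) lies at the centre of the arm's flange, where the gripper is bolted on; the fingertips stand 173 mm ahead of it and the grasp point (between the pads) lies 155 mm ahead of it; x points along the fingers, y is the direction in which the jaws open and shut, and the axes are right-handed (so a half turn about x gives the same grasp; the last joint's range is limited). The gripper opens to 85 mm and grips with 20 to 120 N. Pads are 22 mm wide; open, the fingers measure 114 mm over their backs; the gripper's body (76 mm by 85 mm) begins 54 mm behind the grasp point. The pads swing forward as they close: fully open they stand 13 mm farther back than shut.
Start: joints at [64.802, 16.404, 90.338, -0, 73.258, -8.594], TCP at [0.193, 0.647, 0.405] pointing down, gripper open.
Joint ranges: [-158.93, 158.93], [-51.34, 127.21], [12.03, 142.37], [-87.48, 267.48], [13.55, 161.25], [-162.69, 162.69]. Speed limits (degrees/s): [159.86, 159.86, 180, 180, 180, 180].

### API

Orientations are given as [roll, pitch, yaw] about the fixed x, y, z axes, in that order (R = Rz(yaw) Ry(pitch) Rx(roll)).
In Python, from rig import observe, camera, calibration, close_job gives the robot as it stands.
- The arm moves only by the tool arm_command, never from a script. Its argument "increments" is text: rows parted by semicolons, each of 5 numbers parted by spaces: the shift along the tool's x, y, z in mm, then the turn about the tool's x in degrees, then the closure, from 0 (fully open) to 1 (shut). A call has 1 to 8 rows; each row is the pose to reach, as a shift and turn from the pose measured when the call began, along the tool's axes at that moment; what a row does not reach only later rows make up. A row lasts 1/10 s, in which the tool goes at most 50 mm and 8.59 degrees, less where a joint would pass 70% of its speed; a pose out of reach is approached as far as the arm can. A call with a gripper value outside its range is refused whole. The fingers move at their own pace and stop on an object; "newtons" is the grip in N (left out, the last holds). Time passes only in rows, so rows that repeat a pose let the fingers close. It gives the time, the measured TCP pose, the force and the opening at its end, in the units of the state.
- observe(): the state, without advancing time (a new reading comes with each control period).
- camera(name): name is "scene" or "top" or "wrist"; returns the picture (420x560x3 uint8, red, green, blue); there is no depth.
- calibration(name): a dict with "fx", "fy", "cx", "cy" (pixels), "T" (4x4, takes a point from camera to world coordinates); the wrist camera has in their place "mount" (4x4, takes a point from camera to tool coordinates, whose origin is the TCP and whose axes are the tool frame's). Camera axes: x right, y up, looking along -z (the intrinsics and any distortion apply to the point x, -y, -z); pixel columns grow to the right and rows downward; lengths in m; the calibration is good to about 2 mm. A picture is of the moment at which its call begins: read the wrist's pose just before it. calibration takes no time and is no camera call.
- close_job(): hands the job in, once; it reports no verdict.
The state is a dict: "time": time; "joint_pos": joint angles; "qvel": joint speeds; "tau": joint torques, N m; "eef_pos": TCP position; "tcp_rot": TCP orientation; "force": force on the tool from outside, world axes, zero at the start; "moment": the same for the moment, N m; "width": opening from 0.0 (shut) to 1.0 (fully open).
Only numpy, scipy, OpenCV 4.12 (cv2) and the standard library are available. Lean on these libraries where they do the work, as an engineer would, in place of code of your own. Each camera call takes 0.05 s, during which the arm holds its last target.

## Working session

There is one attempt and no reset: what is moved stays moved. The work goes in short steps, Python scripts to look and compute and a tool call to move; the robot and the scene stay as the last step left them, time stands still between calls to the robot, and variables do not carry over. Pictures are saved under pics/ and viewed, and the job is handed in when it is done.

Besides the shell and the picture viewer there is one more tool, called after "Call:" by a JSON object that holds its "api" and its "payload", one argument or row to a line. arm_command: Moves the arm, as the interface text tells. Its arguments: {"type":"object","properties":{"increments":{"type":"string"},"newtons":{"type":"number"}},"required":["increments"]}

```bash
ls; mkdir -p pics
python3 - <<'E'
from rig import observe,camera,calibration
import cv2
print(observe())
for n in("scene","top","wrist"):
    c=calibration(n);print(n,c)
    cv2.imwrite(f"pics/{n}0.png",cv2.cvtColor(camera(n),cv2.COLOR_RGB2BGR))
E
```

```text
pics
{'time': 0.0, 'joint_pos': array([ 6.48027547e+01,  1.64561865e+01,  9.04248055e+01, -3.45804519e-05,
        7.32578870e+01, -8.59368197e+00]), 'qvel': array([-0.08081085, -0.1177104 ,  0.04140706, -0.03234694,  0.13536542,
       -0.0615307 ]), 'tau': array([-1.38479179e-03, -4.05996680e+01, -2.92617148e+01, -2.39208084e-04,
        5.99635154e-03,  5.45631252e-06]), 'eef_pos': array([0.19273439, 0.6466339 , 0.40329584]), 'tcp_rot': array([ -98.58003022,   89.86112102, -115.18358355]), 'force': array([ 0.6548958 , -0.04403474, -0.27608619]), 'moment': array([ 0.02957247,  0.0086406 , -0.00119751]), 'width': 1.0032178958931657}
scene {'fx': 490.1849428127731, 'fy': 490.1849428127731, 'cx': 280.9460473102584, 'cy': 209.19201653001974, 'T': array([[-0.80094015, -0.51429985,  0.30657875,  0.95475965],
       [ 0.59859171, -0.67623981,  0.42940388,  0.60931216],
       [-0.01352159,  0.52744231,  0.84948324,  1.27357771],
       [ 0.        ,  0.        ,  0.        ,  1.        ]])}
top {'fx': 497.2999995760521, 'fy': 497.2999995760521, 'cx': 287.34620895589444, 'cy': 209.711394509585, 'T': array([[ 0.01680614,  0.98543156, -0.16924004,  0.24368755],
       [-0.99980134,  0.01837686,  0.00771886,  0.00263655],
       [ 0.0107165 ,  0.1690767 ,  0.98554464,  1.66639235],
       [ 0.        ,  0.        ,  0.        ,  1.        ]])}
wrist {'fx': 345.29863884950277, 'fy': 345.29863884950277, 'cx': 279.2823444418053, 'cy': 206.3633500126596, 'mount': array([[-1.39278235e-03,  3.26398375e-01, -9.45231274e-01,
         2.99716189e-02],
       [ 9.99998887e-01,  9.60081092e-04, -1.14195533e-03,
         8.16827864e-05],
       [ 5.34766311e-04, -9.45231812e-01, -3.26399349e-01,
        -8.34350800e-02],
       [ 0.00000000e+00,  0.00000000e+00,  0.00000000e+00,
         1.00000000e+00]])}
```

View pics/scene0.png

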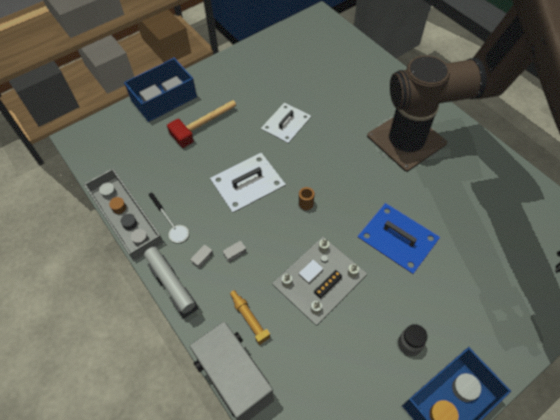

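View pics/top0.png

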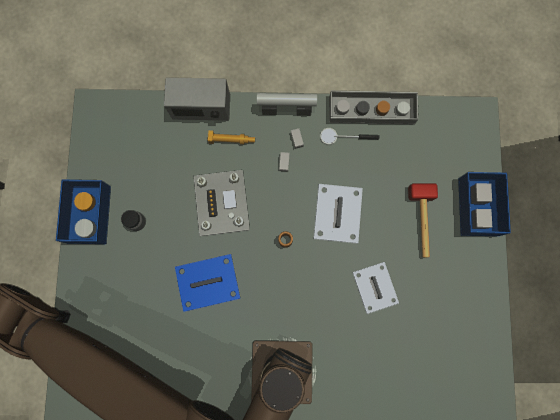

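View pics/wrist0.png

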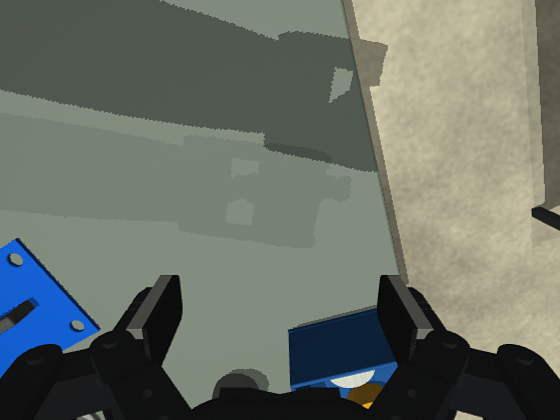

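Pictures show: the cover is the larger light plate, top image (338,213). The base is at (221,203), and the blue plate (208,283) and small plate (376,287) are decoys. I'll measure the cover and base by contour.

```bash
cat > h.py <<'E'
import numpy as np,cv2
from rig import observe,camera,calibration
from scipy.spatial.transform import Rotation as R
def cam(n,st=None):
    c=calibration(n)
    if n=="wrist":
        st=st or observe(); T=np.eye(4);T[:3,:3]=R.from_euler('xyz',st['tcp_rot'],degrees=True).as_matrix();T[:3,3]=st['eef_pos'];c['T']=T@c['mount']
    return c
def ray(c,uv,z):
    uv=np.atleast_2d(np.array(uv,float)); d=np.c_[(uv[:,0]-c['cx'])/c['fx'],-(uv[:,1]-c['cy'])/c['fy'],-np.ones(len(uv))]@c['T'][:3,:3].T
    o=c['T'][:3,3]; return o+d*((z-o[2])/d[:,2])[:,None]
def proj(c,P):
    p=(np.atleast_2d(P)-c['T'][:3,3])@c['T'][:3,:3]
    return np.c_[c['cx']-c['fx']*p[:,0]/p[:,2],c['cy']+c['fy']*p[:,1]/p[:,2]]
def shot(n,name):
    st=observe(); im=camera(n); c=cam(n,st); b=cv2.cvtColor(im,cv2.COLOR_RGB2BGR)
    cv2.imwrite(f"pics/{name}.png",b); return b,c,st
E
python3 - <<'E'
from h import *
for n in("top","scene"):
    c=cam(n);b=cv2.imread(f"pics/{n}0.png");hsv=cv2.cvtColor(b,cv2.COLOR_BGR2HSV)
    print(n)
    for lab,seed in dict(cover=dict(top=(326,225),scene=(228,185)),base=dict(top=(205,212),scene=(300,270)))[ 'cover'] and [('cover',dict(top=(326,225),scene=(228,185))[n]),('base',dict(top=(222,187),scene=(300,270))[n])]:
        x,y=seed; print(lab,b[y,x])
        m=np.zeros((b.shape[0]+2,b.shape[1]+2),np.uint8)
        cv2.floodFill(b.copy(),m,seed,0,(14,)*3,(14,)*3,4|cv2.FLOODFILL_FIXED_RANGE|cv2.FLOODFILL_MASK_ONLY|(255<<8))
        m=m[1:-1,1:-1]
        cs,_=cv2.findContours(m,cv2.RETR_EXTERNAL,cv2.CHAIN_APPROX_NONE)
        k=max(cs,key=cv2.contourArea)
        z=.005 if lab=='cover' else .008
        w=ray(c,k[:,0,:],z)[:,:2]
        r=cv2.minAreaRect((w*1000).astype(np.float32)); print(lab,cv2.contourArea(k),r)
E
python3 -c "
import cv2
b=cv2.imread('pics/top0.png')[160:250,180:380];cv2.imwrite('pics/topc.png',cv2.resize(b,None,fx=4,fy=4,interpolation=2))"
```

```text
top
cover [188 184 179]
cover 2275.0 ((522.3447265625, -182.3601531982422), (147.49192810058594, 187.34146118164062), 85.16001892089844)
base [123 131 129]
base 2851.0 ((550.9880981445312, 215.02035522460938), (208.2479248046875, 167.98057556152344), 8.224306106567383)
scene
cover [208 205 195]
cover 2105.0 ((519.2159423828125, -181.56019592285156), (144.34336853027344, 185.045166015625), 85.10539245605469)
base [154 160 157]
base 9.5 ((558.2398071289062, 161.0816650390625), (44.42594528198242, 3.8443405628204346), 5.674540042877197)
```

View pics/topc.png

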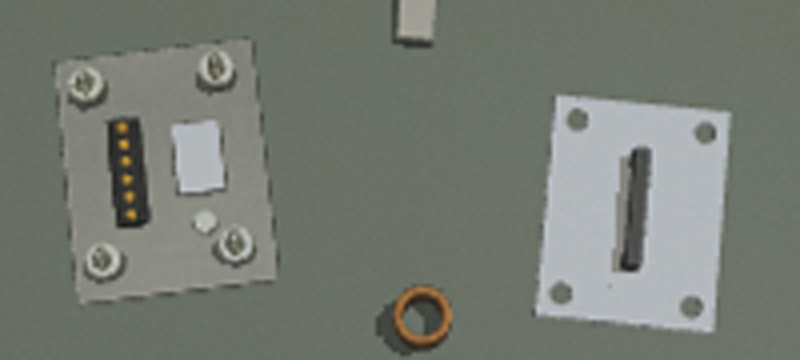

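```bash
cat >> h.py <<'E'
def rel(P,yaw,st=None):
    "shift mm in tool axes and turn deg to bring TCP to P with tool y at world yaw (mod 180)"
    st=st or observe(); M=R.from_euler('xyz',st['tcp_rot'],degrees=True).as_matrix()
    s=M.T@(np.array(P)-st['eef_pos'])*1000
    cur=np.degrees(np.arctan2(M[1,1],M[0,1])); d=(yaw-cur+180)%360-180
    return np.round(s,1), 'turn',round(-d,2),'cur yaw y',round(cur,2),'tilt x',np.round(M[:,0],4)
E
python3 - <<'E'
from h import *
st=observe();print(st['time'],st['joint_pos'].round(1))
M=R.from_euler('xyz',st['tcp_rot'],degrees=True).as_matrix();print(M.round(3))
for P in ([.5,.3,.4],[.522,-.182,.4]):
  for y in (85.16,-94.84): print(rel(P,y))
E
```

```text
0.15 [64.8 16.4 90.4  0.  73.3 -8.6]
[[-0.001  0.286  0.958]
 [-0.002  0.958 -0.286]
 [-1.    -0.002 -0.   ]]
(array([   4. , -244.4,  393.5]), 'turn', np.float64(-11.76), 'cur yaw y', np.float64(73.4), 'tilt x', array([-8.0e-04, -1.7e-03, -1.0e+00]))
(array([   4. , -244.4,  393.5]), 'turn', np.float64(168.24), 'cur yaw y', np.float64(73.4), 'tilt x', array([-8.0e-04, -1.7e-03, -1.0e+00]))
(array([   4.8, -700. ,  552.3]), 'turn', np.float64(-11.76), 'cur yaw y', np.float64(73.4), 'tilt x', array([-8.0e-04, -1.7e-03, -1.0e+00]))
(array([   4.8, -700. ,  552.3]), 'turn', np.float64(168.24), 'cur yaw y', np.float64(73.4), 'tilt x', array([-8.0e-04, -1.7e-03, -1.0e+00]))
```

Call:
{"api": "arm_command", "payload": {
  "increments": "0 -25 40 -2 0;0 -50 80 -3 0;0 -75 120 -5 0;0 -100 160 -6 0;0 -125 200 -8 0;0 -155 235 -10 0;0 -185 270 -12 0;0 -220 300 -12 0"
}}

```text
time: 0.95
eef_pos: [0.4183, 0.3485, 0.4038]
tcp_rot: [-104.8, 89.9, -109.4]
force: [0.5, 0.1, 0.3]
width: 0.997
```

Run:
```python
from h import *
st=observe();print(st['time'],st['eef_pos'],st['joint_pos'].round(1),st['qvel'].round(1))
print(rel([.522,-.182,.4],85.16))
```

```text
0.95 [0.41834326 0.3484503  0.40375632] [ 2.910e+01 -0.000e+00  1.088e+02 -1.000e-01  7.130e+01 -5.630e+01] [-48.3 -19.2  19.2  -0.2  -0.1 -46.6]
(array([   4.6, -520.5,  145.6]), 'turn', np.float64(0.27), 'cur yaw y', np.float64(85.43), 'tilt x', array([-6.0e-04, -1.7e-03, -1.0e+00]))
```

Call:
{"api": "arm_command", "payload": {
  "increments": "0 -48 13 0 0;0 -96 26 0 0;0 -144 39 0 0;0 -192 52 0 0;0 -240 65 0 0;0 -288 78 0 0;0 -336 91 0 0;0 -384 100 0 0"
}}

```text
time: 1.75
eef_pos: [0.4873, -0.0444, 0.4044]
tcp_rot: [-89.7, 89.9, -94.3]
force: [0.7, -0.7, -0.3]
width: 1.001
```

Call:
{"api": "arm_command", "payload": {
  "increments": "10 -45 5 0 0;20 -90 10 0 0;30 -130 15 0 0;40 -145 18 0 0;40 -145 18 0 0;40 -145 18 0 0"
}}

```text
time: 2.35
eef_pos: [0.4935, -0.1897, 0.3641]
tcp_rot: [-165.1, 89.9, -169.7]
force: [-0.2, 0.3, 0.1]
width: 0.999
```

Run:
```python
from h import *
b,c,st=shot("wrist","w1");print(st['time'],st['eef_pos'],st['joint_pos'].round(1),st['qvel'].round(1))
print(rel([.522,-.182,.3],85.16,st))
```

```text
2.35 [ 0.49352205 -0.1897419   0.36406611] [-3.200e+01  1.000e-01  1.130e+02 -1.000e-01  6.700e+01 -1.174e+02] [ 1.5 -1.1 -0.3  0.  -0.  -0.2]
(array([64. , 10. , 27.9]), 'turn', np.float64(0.25), 'cur yaw y', np.float64(85.41), 'tilt x', array([-1.3e-03, -2.0e-04, -1.0e+00]))
```

View pics/w1.png

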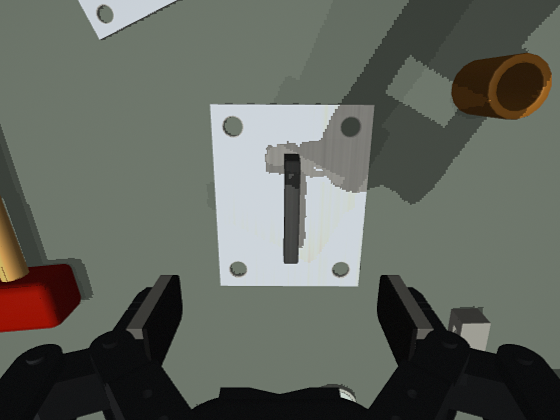

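The wrist view shows the cover centred around (290,195), with its holes at about (232,126), (350,126), (238,269) and (341,269). The handle runs from (291,155) to (291,262). I'll refine the plate pose from its edges.

```bash
cat >> h.py <<'E'
def plate(b,c,z,lo,seed_close=9):
    g=b.min(axis=2); m=(g>lo).astype(np.uint8)*255
    m=cv2.morphologyEx(m,cv2.MORPH_OPEN,np.ones((3,3)))
    return m
E
python3 - <<'E'
from h import *
b=cv2.imread("pics/w1.png");c=cam("wrist")
print(b[200,240],b[180,345],b[150,360],b[150,400],b[300,250],b[140,190])
hsv=cv2.cvtColor(b,cv2.COLOR_BGR2HSV).astype(int)
# plate: blue >= green (ground greenish)
d=b[:,:,0].astype(int)-b[:,:,1]; m=((d>-1)&(b[:,:,0]>80)).astype(np.uint8)*255
for v,n in ((m,'mask'),):
    cv2.imwrite("pics/m1.png",v)
n,lab,s,ce=cv2.connectedComponentsWithStats(m);i=lab[200,240];print(s[i])
k=max(cv2.findContours((lab==i).astype(np.uint8),cv2.RETR_EXTERNAL,cv2.CHAIN_APPROX_NONE)[0],key=cv2.contourArea)
w=ray(c,k[:,0],.005)[:,:2]*1000
print(cv2.minAreaRect(w.astype(np.float32)))
# holes
g=cv2.GaussianBlur(b,(3,3),0)
H=[]
for (x,y) in((232,126),(350,126),(238,269),(341,269)):
    r=20;sub=b[y-r:y+r+1,x-r:x+r+1].astype(int);dd=(sub[:,:,0]-sub[:,:,1])
    mm=((dd<-2)).astype(np.uint8)
    n,l,s,ce=cv2.connectedComponentsWithStats(mm);j=l[r,r];p=ce[j]+[x-r,y-r];print(j,s[j],p);H.append(p)
W=ray(c,np.array(H),.005)*1000;print(W,W.mean(0))
hl=ray(c,[(291,155),(291,262)],.04)*1000;print(hl,hl.mean(0))
E
```

```text
[219 213 205] [120 125 126] [120 125 126] [65 73 68] [107 119 110] [107 119 110]
[  210   104   157   182 16316]
((520.968017578125, -180.44793701171875), (150.69761657714844, 190.89254760742188), 85.1756591796875)
1 [ 10  10  21  21 352] [232.34090909 126.08806818]
1 [   0    0   41   41 1631] [350.48007357 126.42550582]
2 [ 11  12  18  17 224] [237.82589286 268.97767857]
3 [ 11  13  18  16 227] [340.32599119 269.25991189]
[[ 441.32659117 -229.21236911    5.        ]
 [ 450.42519457 -119.0944002     5.        ]
 [ 591.57925815 -241.98314189    5.        ]
 [ 600.72156991 -131.88382681    5.        ]] [ 521.01315345 -180.54343451    5.        ]
[[ 466.21466544 -177.07784243   40.        ]
 [ 568.92323045 -184.12888692   40.        ]] [ 517.56894795 -180.60336467   40.        ]
```

View pics/m1.png

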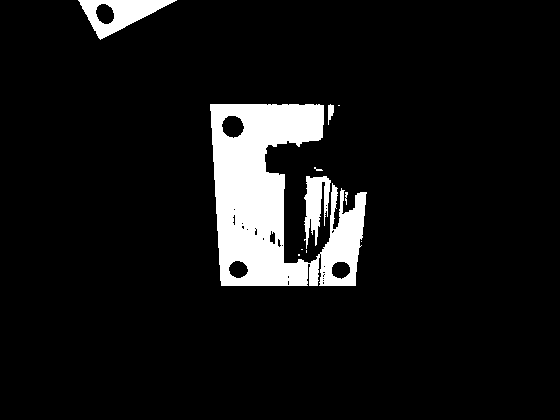

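Run:
```python
from h import *
print(rel([.521,-.1805,.191],85.16))
```

```text
(array([173.6,  11.1,  26.6]), 'turn', np.float64(0.31), 'cur yaw y', np.float64(85.47), 'tilt x', array([-4.e-04, -1.e-03, -1.e+00]))
```

Call:
{"api": "arm_command", "payload": {
  "increments": "20 6 14 0.3 0;50 11 26.5 0.3 0;85 11 26.5 0.3 0;115 11 26.5 0.3 0;140 11 26.5 0.3 0;160 11 26.5 0.3 0;172 11 26.5 0.3 0;173 11 26.5 0.3 0",
  "newtons": 50
}}

```text
time: 3.2
eef_pos: [0.5206, -0.1791, 0.1905]
tcp_rot: [175.1, 89.8, 170.3]
force: [0.3, -0.0, -0.2]
width: 0.998
```

Run:
```python
from h import *
b,c,st=shot("wrist","w2");print(st['time'],st['eef_pos'],st['force'])
print(rel([.521,-.1805,.191],85.16,st))
```

```text
3.2 [ 0.52064313 -0.17910213  0.19052514] [ 0.26714228 -0.01867122 -0.18334094]
(array([-0.5, -1.4,  0.5]), 'turn', np.float64(0.11), 'cur yaw y', np.float64(85.27), 'tilt x', array([-2.6e-03,  4.0e-04, -1.0e+00]))
```

View pics/w2.png

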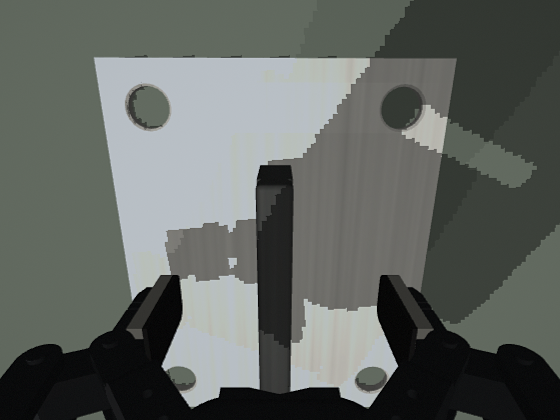

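The handle bar (col ~275) stands almost centred between the pads (midline ~280). I'll close on it.

Call:
{"api": "arm_command", "payload": {
  "increments": "0 -1.4 0.5 0 0;0 -1.4 0.5 0 0.5;0 -1.4 0.5 0 1;0 -1.4 0.5 0 1;0 -1.4 0.5 0 1;0 -1.4 0.5 0 1;0 -1.4 0.5 0 1;0 -1.4 0.5 0 1",
  "newtons": 50
}}

```text
time: 4.05
eef_pos: [0.5216, -0.1811, 0.1919]
tcp_rot: [-123.8, 89.9, -128.5]
force: [-0.4, 0.1, 2.2]
width: 0.149
```

Call:
{"api": "arm_command", "payload": {
  "increments": "0 0 0 0 1;0 0 0 0 1;-5 0 0 0 1;-15 0 0 0 1;-15 0 0 0 1;-15 0 0 0 1"
}}

```text
time: 4.65
eef_pos: [0.5216, -0.1811, 0.2071]
tcp_rot: [-96.9, 89.9, -101.7]
force: [0.6, 0.8, -4.4]
width: 0.15
```

Run:
```python
from h import *
b,c,st=shot("wrist","w3");print(st['time'],st['eef_pos'],st['force'],st['moment'],st['width'])
print(rel([.521,-.1805,.191],85.16,st))
```

```text
4.65 [ 0.5215525  -0.18114148  0.20707467] [ 0.64089416  0.793536   -4.38864277] [-0.02256398 -0.01275834  0.00232995] 0.14993606118031313
(array([16.1,  0.6, -0.6]), 'turn', np.float64(0.09), 'cur yaw y', np.float64(85.25), 'tilt x', array([-2.e-04, -1.e-03, -1.e+00]))
```

View pics/w3.png

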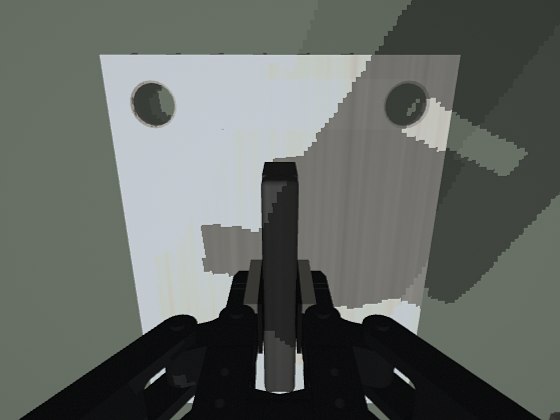

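The handle is gripped and the plate is lifted level (4.4 N weight), with its near holes at (153,104) and (406,104). I'll lift it and carry it over to hover above the base.

Call:
{"api": "arm_command", "payload": {
  "increments": "-20 0 0 0 1;-50 0 0 0 1;-80 0 0 0 1;-110 10 0 0 1;-130 30 0 0 1;-130 60 0 0 1;-130 95 0 -1 1;-130 130 0 -2 1"
}}

```text
time: 5.5
eef_pos: [0.5319, -0.0504, 0.3364]
tcp_rot: [-160.7, 89.9, -163.5]
force: [-0.1, -0.0, -4.2]
width: 0.148
```

Run:
```python
from h import *
# cover in hand at w3: holes & plate
b=cv2.imread("pics/w3.png");
print(rel([.5497,.2169,.33],98.22))
```

```text
(array([  6.3, 267.8,   4.9]), 'turn', np.float64(-10.98), 'cur yaw y', np.float64(87.24), 'tilt x', array([-1.3e-03, -4.0e-04, -1.0e+00]))
```

Call:
{"api": "arm_command", "payload": {
  "increments": "0 35 0 -1.5 1;0 75 0 -3 1;0 115 1 -5 1;0 155 2 -7 1;2 195 3 -9 1;4 230 4 -10 1;6 255 5 -11 1;6 268 5 -11 1"
}}

```text
time: 6.3
eef_pos: [0.5493, 0.219, 0.3291]
tcp_rot: [-179.0, 89.8, -170.6]
force: [-0.5, 0.5, -3.6]
width: 0.155
```

Call:
{"api": "arm_command", "payload": {
  "increments": "0 0 0 0 1;0 0 0 0 1"
}}

```text
time: 6.5
eef_pos: [0.5491, 0.2186, 0.3286]
tcp_rot: [-169.7, 89.7, -161.3]
force: [0.5, 0.4, -3.8]
width: 0.154
```

Run:
```python
from h import *
b,c,st=shot("wrist","w4");print(st['time'],st['eef_pos'],st['qvel'].round(1))
shot("top","t4")
print(rel([.5497,.2169,.28],98.22,st))
```

```text
6.5 [0.54906247 0.21857798 0.32856986] [-1.1 -0.5  0.2 -0.1 -0.  -0.1]
(array([48.6, -1.7,  0.6]), 'turn', np.float64(0.15), 'cur yaw y', np.float64(98.37), 'tilt x', array([-0.0045, -0.0015, -1.    ]))
```

View pics/w4.png

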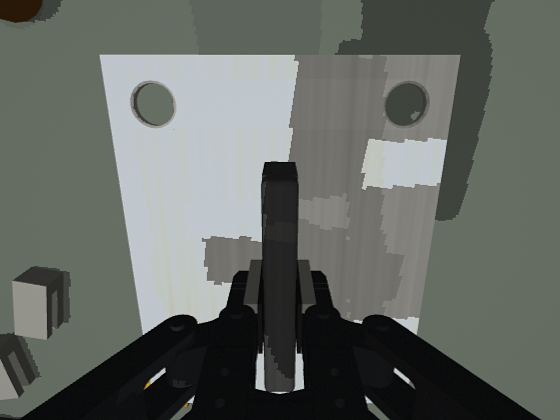

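View pics/t4.png

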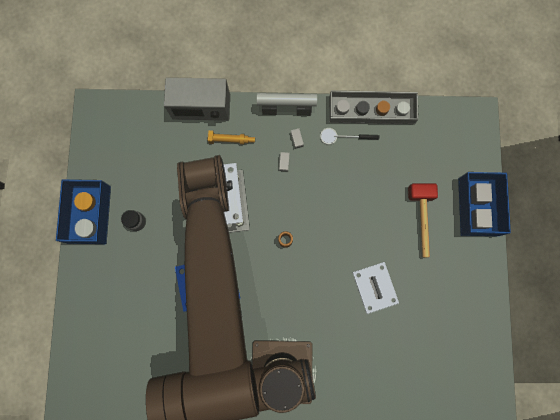

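Call:
{"api": "arm_command", "payload": {
  "increments": "15 -1.5 0.5 0 1;30 -1.5 0.5 0 1;42 -1.5 0.5 0 1;48 -1.5 0.5 0 1;48 -1.5 0.5 0 1;48 -1.5 0.5 0 1"
}}

```text
time: 7.2
eef_pos: [0.55, 0.2165, 0.2809]
tcp_rot: [-170.3, 89.8, -162.0]
force: [-0.3, 0.0, -4.0]
width: 0.151
```

Run:
```python
from h import *
b,c,st=shot("wrist","w5");print(st['time'],st['eef_pos'],st['qvel'].round(1))
a=b[60:150,110:200];d=b[60:150,360:450]
cv2.imwrite("pics/w5c.png",cv2.resize(np.hstack([a,d]),None,fx=4,fy=4,interpolation=cv2.INTER_CUBIC))
```

```text
7.2 [0.5499813  0.21648136 0.28085587] [ 0.  -0.9 -0.8  0.  -0.1  0. ]
```

View pics/w5c.png

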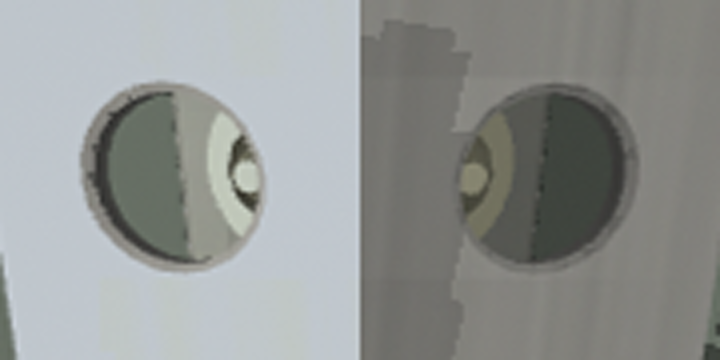

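View pics/w5.png

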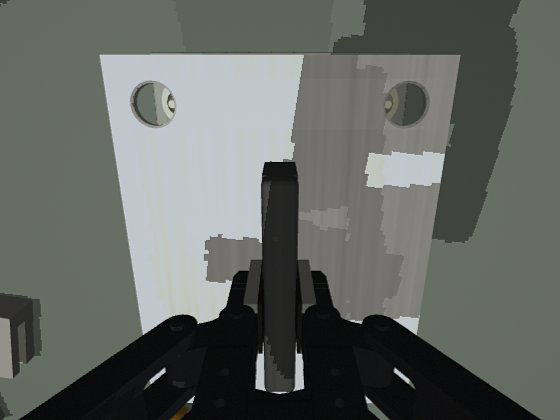

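```bash
cat >> h.py <<'E'
def comp(st,hole,tip,zplate_top):
    c=cam("wrist",st); H=ray(c,hole,zplate_top); T=ray(c,tip,.067)
    M=R.from_euler('xyz',st['tcp_rot'],degrees=True).as_matrix()
    print('holes',(H*1000).round(1).tolist(),'dist',np.linalg.norm(H[0]-H[1])*1000)
    print('tips',(T*1000).round(1).tolist(),'dist',np.linalg.norm(T[0]-T[1])*1000)
    e=(T.mean(0)-H.mean(0))[:2]*1000
    ang=lambda Q:np.degrees(np.arctan2(*(Q[1]-Q[0])[[1,0]]))
    et=(T-H)@M*1000
    dy=ang(T)-ang(H)
    # rotation about TCP: where does the mean hole go
    Rz=R.from_euler('z',dy,degrees=True).as_matrix()
    P=st['eef_pos']; Hn=P+(H.mean(0)-P)@Rz.T
    s=(T.mean(0)-Hn); s[2]=0
    print('err tool per hole',et.round(2).tolist(),'yaw need',dy,'turn',-dy,'shift tool',((M.T@s)*1000).round(2))
E
python3 - <<'E'
from h import *
st=observe()
comp(st,[(153.3,104.2),(406.7,104.2)],[(171.5,104.5),(388.5,104.5)],st['eef_pos'][2]-.1919+.005)
E
```

```text
holes [[482.0, 150.9, 94.6], [466.1, 260.4, 94.6]] dist 110.69313109725599
tips [[483.4, 150.8, 67.0], [467.4, 261.1, 67.0]] dist 111.44654672319328
err tool per hole [[27.56, -0.3, 1.4], [27.56, 0.46, 1.4]] yaw need -2.0758989833780106e-05 turn 2.0758989833780106e-05 shift tool [-0.    0.07  1.32]
```

Through the near holes the tips appear at (171.5,104.5) and (388.5,104.5), a 1.3 mm error along tool z with no yaw error. I'll shift and lower.

Call:
{"api": "arm_command", "payload": {
  "increments": "0 0 1.3 0 1;6 0 1.3 0 1;12 0 1.3 0 1;17 0 1.3 0 1;20 0 1.3 0 1;20 0 1.3 0 1;20 0 1.3 0 1"
}}

```text
time: 7.95
eef_pos: [0.5514, 0.2167, 0.2613]
tcp_rot: [-168.6, 89.8, -160.3]
force: [0.1, 0.6, -4.8]
width: 0.154
```

Run:
```python
from h import *
b,c,st=shot("wrist","w6");print(st['time'],st['eef_pos'],st['force'])
a=b[60:150,110:200];d=b[60:150,360:450]
cv2.imwrite("pics/w6c.png",cv2.resize(np.hstack([a,d]),None,fx=4,fy=4,interpolation=cv2.INTER_CUBIC))
```

```text
7.95 [0.5514035  0.21674591 0.26130653] [ 0.11007697  0.6149914  -4.80712504]
```

View pics/w6c.png

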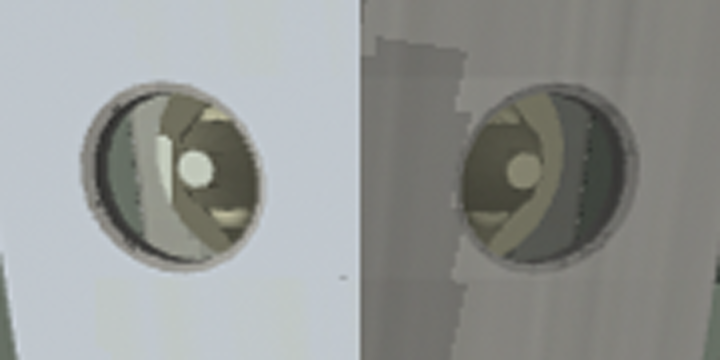

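Run:
```python
from h import *
st=observe()
comp(st,[(153.3,104.2),(406.7,104.2)],[(110+195/4-.4,60+169/4),(360+(525-360)/4-.4,60+171/4)],st['eef_pos'][2]-.1919+.005)
```

```text
holes [[483.5, 151.1, 74.7], [467.6, 260.6, 74.7]] dist 110.67476091383392
tips [[483.0, 150.7, 67.0], [467.3, 260.6, 67.0]] dist 110.93553960697515
err tool per hole [[7.7, -0.28, -0.51], [7.7, -0.02, -0.29]] yaw need -0.11309111100518976 turn 0.11309111100518976 shift tool [ 0.   -0.3  -0.42]
```

Call:
{"api": "arm_command", "payload": {
  "increments": "3 -0.2 -0.3 0 1;6 -0.2 -0.3 0 1;9 -0.2 -0.3 0 1;12 -0.2 -0.3 0 1;12 -0.2 -0.3 0 1;12 -0.2 -0.3 0 1"
}}

```text
time: 8.6
eef_pos: [0.5512, 0.2165, 0.2494]
tcp_rot: [-168.0, 89.8, -159.7]
force: [-0.2, 0.8, -3.9]
width: 0.15
```

Run:
```python
from h import *
b,c,st=shot("wrist","w7");print(st['time'],st['eef_pos'],st['force'],st['moment'])
a=b[60:150,110:200];d=b[60:150,360:450]
cv2.imwrite("pics/w7c.png",cv2.resize(np.hstack([a,d]),None,fx=4,fy=4,interpolation=cv2.INTER_CUBIC))
```

```text
8.6 [0.55115864 0.21650228 0.24937995] [-0.20958506  0.76146861 -3.87188997] [0.00387439 0.02716317 0.06774154]
```

View pics/w7c.png

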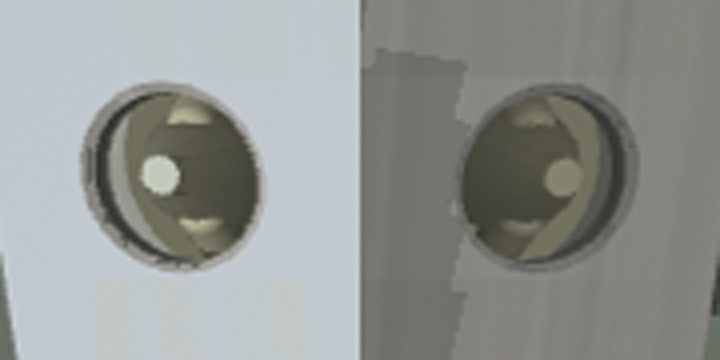

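Call:
{"api": "arm_command", "payload": {
  "increments": "1.5 0 0 0 1;3 0 0 0 1;4 0 0 0 1;5 0 0 0 1;5 0 0 0 1;5 0 0 0 1"
}}

```text
time: 9.25
eef_pos: [0.551, 0.2165, 0.2444]
tcp_rot: [-170.5, 89.8, -162.2]
force: [-1.1, -0.8, -3.3]
width: 0.151
```

Run:
```python
from h import *
b,c,st=shot("wrist","w8");print(st['time'],st['eef_pos'],st['force'],st['moment'])
a=b[60:150,110:200];d=b[60:150,360:450]
cv2.imwrite("pics/w8c.png",cv2.resize(np.hstack([a,d]),None,fx=4,fy=4,interpolation=cv2.INTER_CUBIC))
```

```text
9.25 [0.55104546 0.2164955  0.24442287] [-1.06177155 -0.76396834 -3.27337831] [-0.05157921  0.22613591 -0.04564521]
```

View pics/w8c.png

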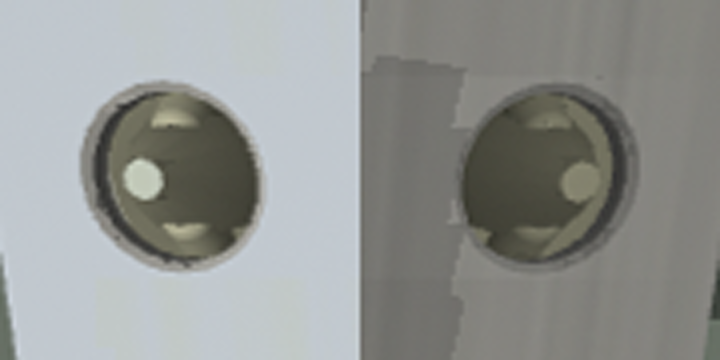

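Call:
{"api": "arm_command", "payload": {
  "increments": "0.7 0 0 0 1;0.7 0 0 0 1;0.7 0 0 0 0.85;0.7 0 0 0 0.7;0.7 0 0 0 0.4;0.7 0 0 0 0;0.7 0 0 0 0;0.7 0 0 0 0"
}}

```text
time: 10.1
eef_pos: [0.5512, 0.2165, 0.244]
tcp_rot: [-167.7, 89.9, -159.4]
force: [-0.2, 0.6, 0.2]
width: 0.954
```

Call:
{"api": "arm_command", "payload": {
  "increments": "0 0 0 0 0;0 0 0 0 0;0 0 0 0 0;0 0 0 0 0"
}}

```text
time: 10.5
eef_pos: [0.5512, 0.2165, 0.244]
tcp_rot: [-167.4, 89.9, -159.2]
force: [-0.9, -0.7, 0.5]
width: 1.002
```

Run:
```python
from h import *
b,c,st=shot("wrist","w9");print(st['time'],st['eef_pos'],st['force'],st['moment'],st['width'])
```

```text
10.5 [0.55123965 0.21649796 0.2440149 ] [-0.94557629 -0.69894027  0.5232363 ] [ 0.00048784 -0.00413737 -0.0273485 ] 1.0017919769816812
```

View pics/w9.png

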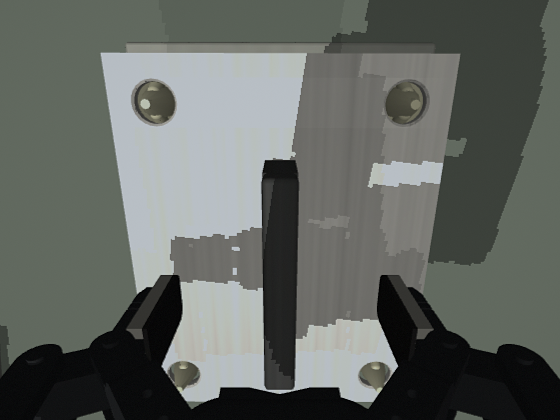

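The cover rests released with pins showing in all four holes: (154,102), (406,102), (184,374) and (374,374). Next I raise, shut the fingers and go over the far end.

Call:
{"api": "arm_command", "payload": {
  "increments": "-20 0 0 0 0;-50 0 0 0 0;-70 0 10 0 0.5;-75 0 30 0 1;-75 0 50 0 1;-75 0 68 0 1;-75 0 70 0 1;-75 0 70 0 1",
  "newtons": 60
}}

```text
time: 11.35
eef_pos: [0.6206, 0.2266, 0.3183]
tcp_rot: [-170.5, 89.8, -162.2]
force: [1.2, -0.4, 0.7]
width: -0.0
```

Run:
```python
from h import *
b,c,st=shot("wrist","w10");shot("scene","s10");print(st['time'],st['eef_pos'],st['force'],st['width'])
print(rel([.6209,.2270,.235],98.3,st))
```

```text
11.35 [0.62056345 0.22662988 0.31831696] [ 1.23547561 -0.36958223  0.66892271] -0.00042587194684206805
(array([83.3,  0.4,  0.7]), 'turn', np.float64(-0.01), 'cur yaw y', np.float64(98.29), 'tilt x', array([-0.0035, -0.0011, -1.    ]))
```

View pics/w10.png

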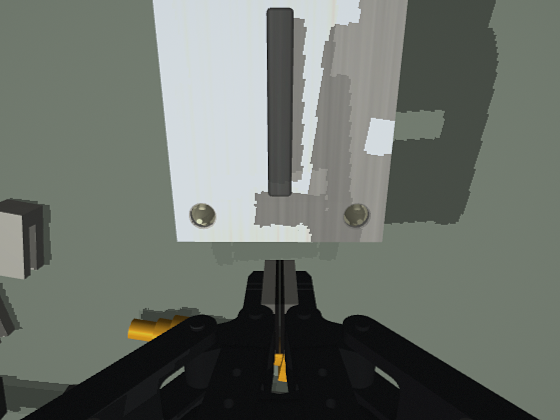

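View pics/s10.png

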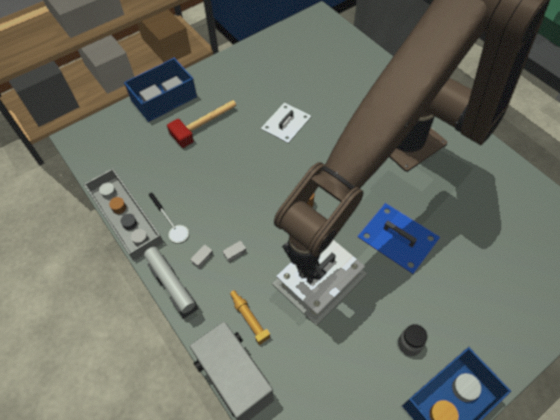

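Call:
{"api": "arm_command", "payload": {
  "increments": "25 0 0.7 0 1;50 0 0.7 0 1;70 0 0.7 0 1;80 0 0.7 0 1;85 0 0.7 0 1;86 0 0.7 0 1;86 0 0.7 0 1"
}}

```text
time: 12.15
eef_pos: [0.6206, 0.2268, 0.2334]
tcp_rot: [-167.6, 89.9, -159.3]
force: [1.0, -0.3, 0.1]
width: 0.003
```

Call:
{"api": "arm_command", "payload": {
  "increments": "2 0 0 0 1;4 0 0 0 1;6 0 0 0 1;6 0 0 0 1"
}}

```text
time: 12.55
eef_pos: [0.6213, 0.2269, 0.2293]
tcp_rot: [-109.9, 90.0, -101.6]
force: [-1.1, -0.5, 5.2]
width: 0.002
```

Call:
{"api": "arm_command", "payload": {
  "increments": "2 0 0 0 1;4 0 0 0 1;5 0 0 0 1;5 0 0 0 1;5 0 0 0 1"
}}

```text
time: 13.05
eef_pos: [0.6216, 0.2271, 0.2268]
tcp_rot: [-125.1, 90.0, -116.8]
force: [-2.8, -0.5, 4.6]
width: 0.0
```

Call:
{"api": "arm_command", "payload": {
  "increments": "2 0 0 0 1;4 0 0 0 1;6 0 0 0 1;7 0 0 0 1;7 0 0 0 1;7 0 0 0 1"
}}

```text
time: 13.65
eef_pos: [0.6217, 0.2271, 0.2197]
tcp_rot: [-86.1, 90.0, -77.8]
force: [-1.4, -0.9, 2.8]
width: 0.002
```

Call:
{"api": "arm_command", "payload": {
  "increments": "2 0 0 0 1;4 0 0 0 1;6 0 0 0 1;6 0 0 0 1"
}}

```text
time: 14.05
eef_pos: [0.6224, 0.2274, 0.2193]
tcp_rot: [-156.4, 89.8, -148.0]
force: [-12.4, -4.5, 24.8]
width: -0.003
```

The far end is home (hard stop, 25 N at TCP z 0.219). Next is the near end.

Call:
{"api": "arm_command", "payload": {
  "increments": "-25 0 0 0 1;-60 0 0 0 1;-80 0 -10 0 1;-80 0 -40 0 1;-80 0 -75 0 1;-80 0 -110 0 1;-80 0 -135 0 1;-80 0 -144 0 1"
}}

```text
time: 14.85
eef_pos: [0.478, 0.2064, 0.2983]
tcp_rot: [-165.4, 89.7, -157.0]
force: [0.8, -0.2, -0.4]
width: -0.0
```

Call:
{"api": "arm_command", "payload": {
  "increments": "0 0 0 0 1;0 0 0 0 1"
}}

```text
time: 15.05
eef_pos: [0.4785, 0.2064, 0.2982]
tcp_rot: [-163.4, 89.8, -155.0]
force: [-0.0, -0.0, -0.3]
width: 0.004
```

Run:
```python
from h import *
b,c,st=shot("wrist","w11");shot("scene","s11");print(st['time'],st['eef_pos'],st['force'],st['width'])
print(rel([.4785,.2062,.235],98.3,st))
```

```text
15.05 [0.47854116 0.20643531 0.29823379] [-3.56564945e-02 -5.23537881e-05 -3.24878623e-01] 0.0042509543766789774
(array([63.2, -0.1,  0.2]), 'turn', np.float64(0.08), 'cur yaw y', np.float64(98.38), 'tilt x', array([-0.0039, -0.0018, -1.    ]))
```

View pics/w11.png

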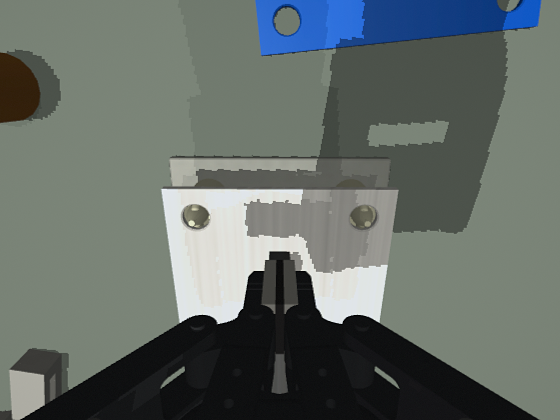

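Call:
{"api": "arm_command", "payload": {
  "increments": "20 0 0 0 1;40 0 0 0 1;55 0 0 0 1;63 0 0 0 1;65 0 0 0 1;65 0 0 0 1"
}}

```text
time: 15.75
eef_pos: [0.4793, 0.2064, 0.2336]
tcp_rot: [-162.0, 89.8, -153.7]
force: [-0.2, 0.3, 0.5]
width: -0.003
```

Call:
{"api": "arm_command", "payload": {
  "increments": "2 0 0 0 1;4 0 0 0 1;6 0 0 0 1;8 0 0 0 1;8 0 0 0 1;8 0 0 0 1"
}}

```text
time: 16.35
eef_pos: [0.4798, 0.2065, 0.2271]
tcp_rot: [-156.3, 89.8, -147.9]
force: [-1.0, -1.2, 5.6]
width: -0.002
```

Call:
{"api": "arm_command", "payload": {
  "increments": "2 0 0 0 1;4 0 0 0 1;6 0 0 0 1;7 0 0 0 1;7 0 0 0 1"
}}

```text
time: 16.85
eef_pos: [0.4796, 0.2065, 0.2195]
tcp_rot: [-156.7, 89.8, -148.4]
force: [0.3, 0.2, 0.3]
width: 0.001
```

Call:
{"api": "arm_command", "payload": {
  "increments": "2 0 0 0 1;4 0 0 0 1;5 0 0 0 1;5 0 0 0 1"
}}

```text
time: 17.25
eef_pos: [0.4804, 0.2067, 0.2184]
tcp_rot: [-160.8, 89.7, -152.4]
force: [-11.1, -2.6, 24.8]
width: 0.001
```

Call:
{"api": "arm_command", "payload": {
  "increments": "-25 0 0 0 1;-65 0 0 0 1;-105 0 0 0 1;-140 0 0 0 1;-140 0 20 0 1;-140 0 20 0 1"
}}

```text
time: 17.85
eef_pos: [0.5023, 0.2101, 0.3601]
tcp_rot: [-102.4, 89.9, -94.0]
force: [-0.3, -0.2, -0.6]
width: -0.0
```

Run:
```python
from h import *
b,c,st=shot("wrist","w12");s,cs,_=shot("scene","s12");print(st['time'],st['eef_pos'],st['force'])
cv2.imwrite("pics/s12c.png",cv2.resize(s[220:330,250:390],None,fx=5,fy=5,interpolation=2))
```

```text
17.85 [0.50233669 0.21010878 0.36006856] [-0.31289707 -0.19666028 -0.59004174]
```

View pics/w12.png

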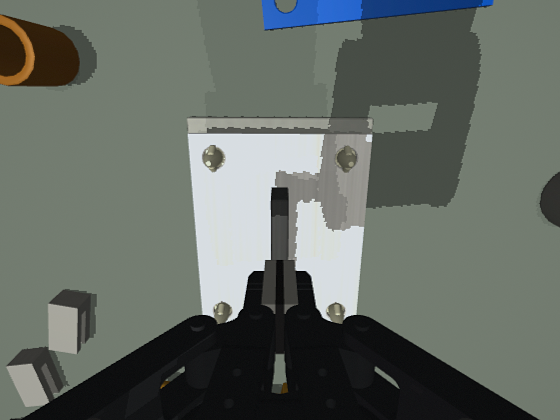

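View pics/s12c.png

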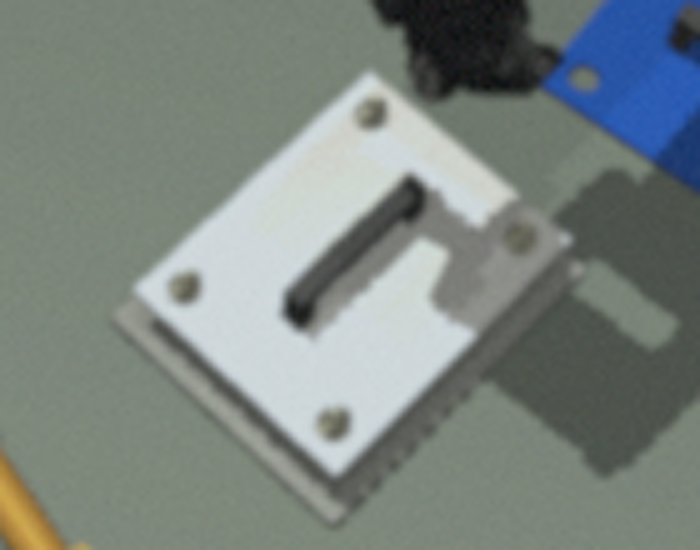

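Call:
{"api": "arm_command", "payload": {
  "increments": "0 0 -25 0 1;-10 0 -50 0 1;-10 0 -60 0 1;-10 0 -60 0 1;-10 0 -60 0 1"
}}

```text
time: 18.45
eef_pos: [0.4414, 0.2012, 0.367]
tcp_rot: [-165.5, 89.6, -157.1]
force: [-0.0, 0.4, 0.5]
width: 0.001
```

Run:
```python
from h import *
b,c,st=shot("wrist","w13");print(st['time'],st['eef_pos'],st['force'])
cv2.imwrite("pics/w13c.png",cv2.resize(b[120:320,180:380],None,fx=3,fy=3,interpolation=2))
```

```text
18.45 [0.44138697 0.20115878 0.36704451] [-0.04433109  0.43434906  0.53095193]
```

View pics/w13c.png

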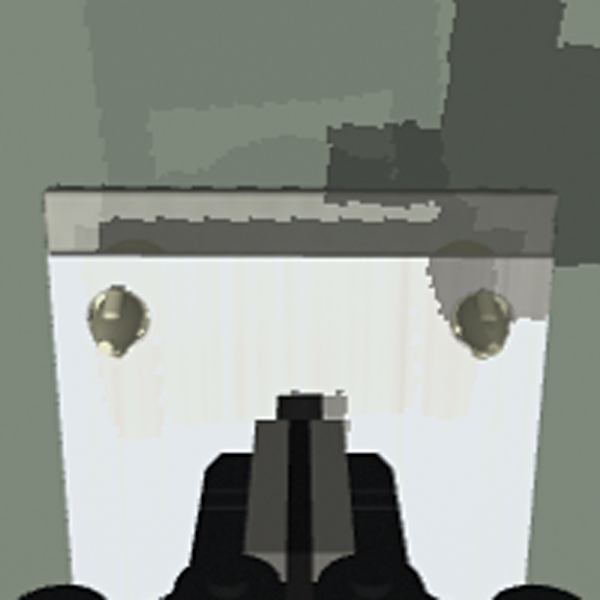

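Call:
{"api": "arm_command", "payload": {
  "increments": "0 0 40 0 1;0 0 85 0 1;0 0 130 0 1;0 0 170 0 1;0 0 190 0 1;0 0 195 0 1;0 0 195 0 1"
}}

```text
time: 19.2
eef_pos: [0.6353, 0.2295, 0.3645]
tcp_rot: [-167.5, 89.5, -159.1]
force: [0.0, 0.6, 0.2]
width: 0.002
```

Run:
```python
from h import *
b,c,st=shot("wrist","w14");print(st['time'],st['eef_pos'],st['force'])
cv2.imwrite("pics/w14c.png",cv2.resize(b[0:260,150:410],None,fx=2.3,fy=2.3,interpolation=2))
```

```text
19.2 [0.63530472 0.22948103 0.3644748 ] [0.02945615 0.64487095 0.241322  ]
```

View pics/w14c.png

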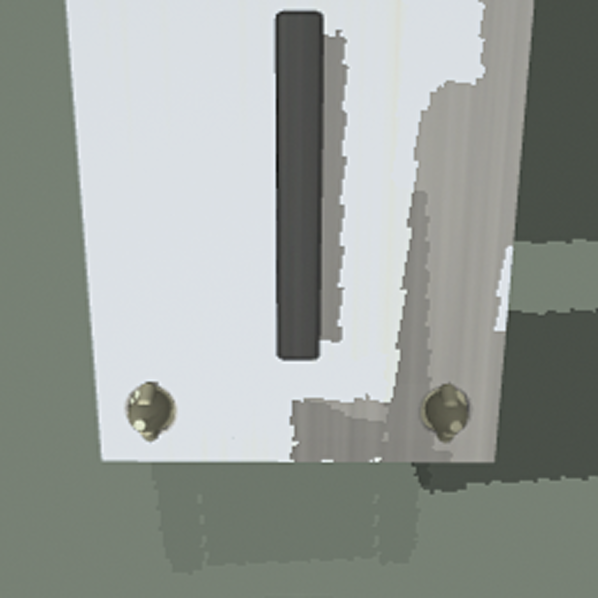

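Run:
```python
from h import *
from scipy.optimize import brentq
P13=([.4413870,.2011588,.3670445],[-165.5,89.6,-157.1]);P14=([.6353047,.229481,.3644748],[-167.5,89.5,-159.1])
for (p,r),f,rows,x0,x1 in((P13,'w13',range(208,216),170,390),(P14,'w14',range(188,198),170,390)):
    b=cv2.imread(f'pics/{f}.png').astype(int);c=cam('wrist',dict(eef_pos=np.array(p),tcp_rot=r))
    d=b[:,:,0]-b[:,:,1]
    out=[]
    for y in rows:
        xs=np.where(d[y,x0:x1]>-6)[0]+x0
        a,e=xs.min()-.5,xs.max()+.5
        g=lambda z:np.linalg.norm(np.diff(ray(c,[(a,y),(e,y)],z),axis=0))-.150
        out.append((y,a,e,round(brentq(g,0,.1)*1000,1)))
    print(f,out)
```

```text
w13 [(208, np.float64(195.5), np.float64(356.5), 33.4), (209, np.float64(195.5), np.float64(363.5), 46.4), (210, np.float64(195.5), np.float64(363.5), 46.6), (211, np.float64(195.5), np.float64(362.5), 45.2), (212, np.float64(195.5), np.float64(362.5), 45.5), (213, np.float64(195.5), np.float64(362.5), 45.8), (214, np.float64(195.5), np.float64(362.5), 46.1), (215, np.float64(195.5), np.float64(355.5), 33.6)]
w14 [(188, np.float64(192.5), np.float64(357.5), 32.4), (189, np.float64(192.5), np.float64(364.5), 45.0), (190, np.float64(192.5), np.float64(364.5), 45.3), (191, np.float64(192.5), np.float64(363.5), 43.8), (192, np.float64(192.5), np.float64(363.5), 44.1), (193, np.float64(192.5), np.float64(363.5), 44.4), (194, np.float64(192.5), np.float64(364.5), 46.4), (195, np.float64(192.5), np.float64(363.5), 45.0), (196, np.float64(192.5), np.float64(364.5), 46.9), (197, np.float64(193.5), np.float64(362.5), 42.1)]
```

The plate top measures about 45 mm at both ends, as expected when home (40 + 5), and the barbs stand out above all four holes. The arm is clear, so I'm handing in.

```bash
python3 -c "
from rig import close_job
print(close_job())"
```

```text
the job is handed in; nothing more can be done
None
```

I placed the cover on the four standoffs, released it, and pressed it home. I then handed the job in at about 19 s of the 72 s allowed; `close_job` gives no verdict.

**Placing:** I took the larger white cover by its handle and carried it level. I aligned it by sighting the standoff tips through the two near holes. It was set down on the barbs and let go, and pins showed in all four holes before any pressing.

**Pressing:** With the fingers shut I pressed the far end first, then the near end. Each end went to a hard stop at about 25 N, which is 10–11 mm below where the fingers first met the plate.

**Last checks:**
- **Barbs:** they stand out above the plate at all four holes.
- **Height:** the plate top measures about 45 mm at both ends, as expected when home (40 mm shoulder plus 5 mm plate). Single pixel rows varied by 1–2 mm. I dropped four rows, at the edges of the sampled bands or where shadow clipped the plate edge (three near 33 mm, one at 42 mm).
- **Arm:** it was clear of everything at hand-in, with no contact force above sensor noise.
- **Other items:** those visible in the later pictures looked unmoved. I did not measure them one by one.

No check failed. At the start the top and wrist cameras disagreed by about 2 mm on where the cover lay; the alignment through the holes took care of that.

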